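Tap a blank home in a boring jig and lock it

ROBOT

A 7-joint arm with a two-finger parallel gripper is mounted at the origin on the work surface; the furniture and walls round the work are solid. World frame = base frame: x ahead of the robot, y to its left, z up, the work surface at z = 0. Lengths are in m, angles in rad, forces in N, time in s.
With the tool pointing down it reaches from about 0.35 to 0.775 m from the base axis. Payload 3.1 kg.
Tool frame: the origin (TCP) lies midway between the tips of the shut fingers; the grasp point (between the pads) lies 19 mm behind it; z points along the fingers, y is the direction in which the jaws open and shut (so a half turn about z gives the same grasp; the last joint's range is limited). The gripper opens to 85 mm and grips with 20 to 120 N. Pads are 22 mm wide; open, the fingers measure 114 mm over their backs; the gripper's body (76 mm by 85 mm) begins 54 mm behind the grasp point. The pads swing forward as they close: fully open they stand 13 mm farther back than shut.
Start: joints at [1.092, 0.311, 0.014, 1.512, -0.004, 1.319, -0.027], TCP at [0.233, -0.498, 0.231] pointing down, gripper open.
Joint ranges: [-2.7, 2.7], [-0.3, 1.91], [-1.27, 1.3], [0.12, 2.57], [-1.44, 4.58], [0.2, 2.03], [-3.05, 3.05]. Speed limits (rad/s): [2.79, 2.79, 3.14, 3.14, 3.14, 3.14, 3.14].

INTERFACE

Orientations are given as a unit quaternion [w, x, y, z].
In Python, from plant import robot gives the robot as it stands.
- The arm moves only by the tool step_arm, never from a script. Its argument "motion" is one flat list of numbers, 7 for each row, row after row: the opening, from 0 (shut) to 1 (fully open), then the shift along the tool's x, y, z in cm, then the turn, a rotation vector about the tool's x, y, z in degrees. In form: [hand, x, y, z, wx, wy, wz, hand, x, y, z, wx, wy, wz, ...]. A call has exactly 5 rows; each row is the pose to reach, as a shift and turn from the pose commanded when the call began, along the tool's axes at that moment; what a row does not reach only later rows make up. A row lasts 1/12 s, in which the tool goes at most 41.7 mm and 7.16 degrees, less where a joint would pass 70% of its speed; a pose out of reach is approached as far as the arm can. A call with a gripper value outside its range is refused whole. The fingers move at their own pace and stop on an object; the grip force is fixed at half the most. Time passes only in rows, so rows that repeat a pose let the fingers close, or fill a call up. It gives the time, the measured TCP pose, the force and the opening at its end, in the units of the state.
- robot.read_state(): the state, without advancing time (a new reading comes with each control period).
- robot.read_camera(name): name is "scene" or "side" or "wrist"; returns a dict with "frame" (400x640x3 uint8, red, green, blue), "fx", "fy", "cx", "cy" (pixels), "k1" (the pictures are not rectified: a ray, as slopes to the right and down, at radius r is drawn at 1 + k1 r^2 times it, then the intrinsics apply), "rvec" (rotation vector, rad) and "tvec" (3), from world to camera coordinates, as OpenCV has them. Camera axes: x right, y down, z forward; pixel columns grow to the right and rows downward; lengths in m; the calibration is good to about 2 mm. A picture is of the moment at which its call begins. There is no depth.
- robot.sign_off(): hands the job in, once; it reports no verdict.
The state is a dict: "time_s": time; "q": joint angles; "dq": joint speeds; "effort": joint torques, N m; "tcp_pos": TCP position; "tool_rot": TCP orientation; "ft_force": force on the tool from outside, world axes, zero at the start; "torque": the same for the moment, N m; "gripper_width": opening from 0.0 (shut) to 1.0 (fully open).
Only numpy, scipy, OpenCV 4.12 (cv2) and the standard library are available. Lean on these libraries where they do the work, as an engineer would, in place of code of your own. Each camera call takes 0.05 s, during which the arm holds its last target. There are 200 camera calls.

TASK

With the cork block held in the gripper, tap the fibreboard blank further into the boring jig, gently and a little at a time, until you feel it come up against the hidden stop; do not push the stop off its setting and do not touch the blank with the gripper itself. Then lay the cork block flat on the bench clear of the jig, swing the jig's cam lever fully over to lock the blank against the stop and let go. Leave the other things on the bench alone.

Things in the scene. Friction and masses are not known exactly. Their poses are not given: they have to be found in the camera images.
- jig: Fixed shop-made boring jig: plywood base 12 mm thick with a channel 75 mm wide. Origin on the bench top under the channel's centre line; +x runs along the channel towards the stop, z up. The base spans x = -106 to +123 mm, y = -62 to +80 mm. The wooden fence on the -y side begins at x = -50 mm and is 57 mm high; the +y side is open before x = 17 mm except for the cam.
- bridge_front (a point): Middle of the front edge of the aluminium bridge plate's top, 94 mm above the bench at jig x = 15 mm, y = 0. The bridge covers the channel from here to x = 112 mm, where an end board closes it; a bush and a brass screw on it reach 111 mm. Under it, out of sight, a steel stop plate faces -x. Its place is not measured: the blank meets it after sliding 20 to 60 mm from its start.
- blank_rear (a point): Centre of the exposed rear end face of the loose fibreboard blank, 118 mm long, 72 mm wide, 69 mm high, lying on the jig base with its far end under the bridge; 46 mm above the bench, the block runs from here along jig +x. Mass 0.3 to 0.55 kg. It slides with about 1.5 to 4 N of resistance; the stop behind it is held by friction and slips at about 20 N, so meeting it is felt as a sharp rise.
- cork_center (a point): Centre of the loose cork sanding block, 58 mm wide (its x axis), 105 mm long (its y axis) and 36 mm high, lying flat on the bench, so its centre is 18 mm above the bench. Gripped across the 58 mm width, its end faces serve for tapping.
- cam_lever (a joint): Angle of the jig's cam lever, rad, growing counter-clockwise seen from above: 0 = open (lever points 80 degrees counter-clockwise of jig +x), 1.4 = fully over (160 degrees). Starts at 0 to 0.35. Stiff hinge that stays where it is left; from 0.4 to 1.2 on, depending on how the blank lies, its eccentric pinches the blank against the -y fence and it turns more heavily, up to about 0.4 N m.
- cam_knob (a point): Middle of the upright black round knob at the end of the cam lever, 92 mm above the bench, 75 mm from the lever's pivot. The knob is 20 mm in diameter and ends 109 mm above the bench; the flat lever under it is 56 to 66 mm above the bench. It moves with the lever.
- cam_pivot (a point): Point on the vertical axis of the cam lever, at the height of the knob's middle; fixed on the jig at jig x = -5 mm, y = +55 mm.
- hammer: Bystander: cross-peen hammer with a wooden handle, 326 mm long, lying on the bench left of the jig. Origin under its middle.
- steel_block: Bystander: ground steel block 52 x 52 x 30 mm near the vise. Origin under its middle.
- tube_chisel: Bystander: blue tubular punch, 157 mm long, lying between the robot and the jig. Origin under its middle.
- wood_plug: Bystander: turned wooden half ball, 38 mm across, 22 mm high, lying left of the jig. Origin under its middle.
Not all that is in view belongs to the job. What is shaped like the part that bears cork_center but turquoise is not meant.

How it is judged:
By the outcome, as a careful person would: the job done as asked, in the order asked, and still so for the second after the job is handed in, with the robot touching nothing.
It also fails if it takes over 72 s, if anything falls off the work surface, if the arm or the gripper's body presses on something with over 40 N, if the wrist force passes 120 N, or if a joint passes its speed limit or range.

## Working session

There is one attempt and no reset: what is moved stays moved. The work goes in short steps, Python scripts to look and compute and a tool call to move; the robot and the scene stay as the last step left them, time stands still between calls to the robot, and variables do not carry over. Pictures are saved under pics/ and viewed, about 8 in all and at most 12, crops included, and the job is handed in when it is done.

Besides the shell and the picture viewer there is one more tool, called after "Call:" as name(argument=value, ...) on one line, values as JSON. step_arm: Moves the arm, as the interface text tells. Its arguments: {"type":"object","properties":{"motion":{"type":"array","items":{"type":"number"}}},"required":["motion"]}

```bash
mkdir -p pics; ls
cat > h.py <<'E'
import numpy as np, cv2
from plant import robot
def cam(n):
    c=robot.read_camera(n); c['R']=cv2.Rodrigues(np.array(c['rvec'],float))[0]; c['t']=np.array(c['tvec'],float); return c
def K(c): return np.array([[c['fx'],0,c['cx']],[0,c['fy'],c['cy']],[0,0,1.]]), np.array([c['k1'],0,0,0.])
def ray(c,p):
    k,d=K(c); u=cv2.undistortPoints(np.array([[p]],float),k,d)[0,0]
    return -c['R'].T@c['t'], c['R'].T@np.array([u[0],u[1],1.])
def onz(c,p,z):
    o,d=ray(c,p); return o+d*(z-o[2])/d[2]
def proj(c,P):
    k,d=K(c); return cv2.projectPoints(np.array(P,float).reshape(-1,1,3),c['R'],c['t'],k,d)[0][:,0]
def save(n,img): cv2.imwrite('pics/'+n+'.png',cv2.cvtColor(img,cv2.COLOR_RGB2BGR))
E
python3 - <<'E'
from h import *
import pickle
s=robot.read_state();print(s)
C={n:cam(n) for n in('scene','side')}
pickle.dump(C,open('c0.pkl','wb'))
for n,c in C.items(): save(n,c['frame']);print(n,-c['R'].T@c['t'],c['fx'],c['k1'])
E
```

```text
pics
{'time_s': 0.0, 'q': array([ 1.09230312,  0.31176861,  0.01401956,  1.51307247, -0.00435968,
        1.31919359, -0.02721253]), 'dq': array([-0.00033236, -0.00029481,  0.00110461,  0.0001571 , -0.00109589,
        0.00014984, -0.00129841]), 'effort': array([-1.78182700e-04, -3.79923999e+01,  1.45787015e-01, -2.30586916e+01,
        1.22826715e-02,  1.36317109e-02, -7.64792645e-06]), 'tcp_pos': array([ 0.23234318, -0.49770336,  0.23019137]), 'tool_rot': array([-1.15949282e-03,  9.76240190e-01,  2.16687879e-01, -3.32164401e-04]), 'ft_force': array([-0.31253109,  0.41561716, -0.4230138 ]), 'torque': array([ 0.01469542,  0.0530758 , -0.03019295]), 'gripper_width': 1.0003099634693375}
scene [-0.00538319  0.43667272  0.7989046 ] 378.94942466464653 -0.0494849574791842
side [ 0.09328894 -1.18933451  0.85347764] 448.8539165561237 -0.06153141762817313
```

View pics/scene.png

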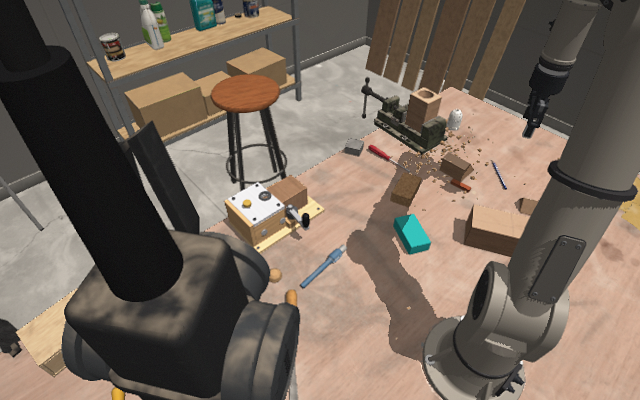

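View pics/side.png

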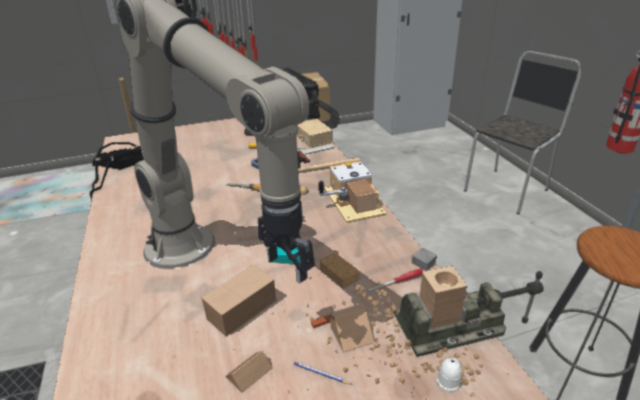

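The scene shows the jig at about (268,212) with the blank at (290,190) and the knob at (305,221). The cork is the brown block at (405,190), side view (338,268); the turquoise decoy is at (411,233). I'll enlarge these areas.

Run:
```python
from h import *
import pickle
C=pickle.load(open('c0.pkl','rb'))
a=C['scene']['frame'][165:255,215:435]; b=C['side']['frame'][150:290,290:400]
a=cv2.resize(a[:, :115],None,fx=5,fy=5,interpolation=cv2.INTER_CUBIC); 
b1=cv2.resize(C['side']['frame'][150:230,310:395],None,fx=5,fy=5,interpolation=cv2.INTER_CUBIC)[:, :]
out=np.zeros((600,800,3),np.uint8)
a=cv2.resize(C['scene']['frame'][170:255,218:330],None,fx=3.5,fy=3.5,interpolation=cv2.INTER_CUBIC)
b=cv2.resize(C['side']['frame'][155:225,310:395],None,fx=4.5,fy=4.5,interpolation=cv2.INTER_CUBIC)
c=cv2.resize(C['scene']['frame'][165:215,380:430],None,fx=5,fy=5,interpolation=cv2.INTER_CUBIC)
d=cv2.resize(C['side']['frame'][245:295,310:365],None,fx=5,fy=5,interpolation=cv2.INTER_CUBIC)
for im,(r,q) in((a,(0,0)),(b,(0,400)),(c,(330,0)),(d,(330,400))): out[r:r+im.shape[0],q:q+im.shape[1]]=im[:600-r,:800-q]
save('crops',out)
```

```text
(no output)
```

View pics/crops.png

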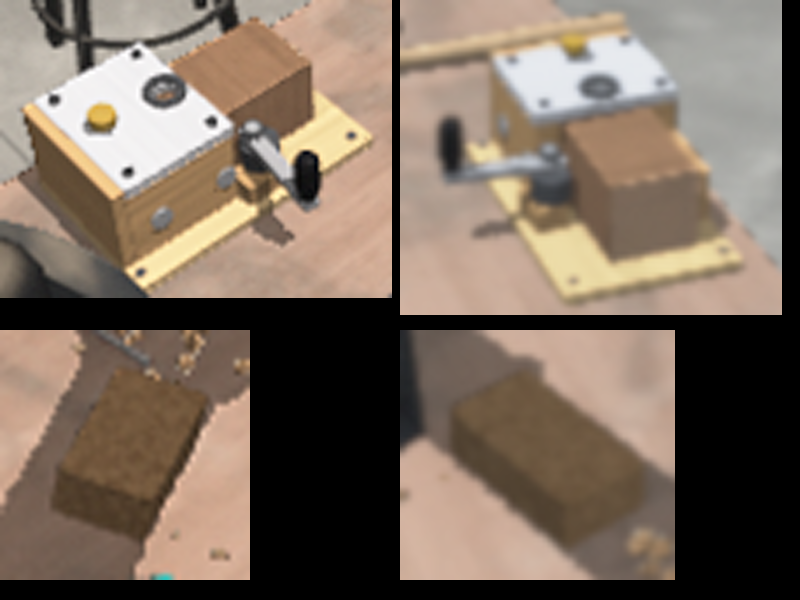

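```bash
cat > m.py <<'E'
from h import *
import pickle
C=pickle.load(open('c0.pkl','rb'));S,D=C['scene'],C['side']
sj=lambda x,y:(218+(x+.5)/3.5-.5,170+(y+.5)/3.5-.5)
dj=lambda x,y:(310+(x-400+.5)/4.5-.5,155+(y+.5)/4.5-.5)
sc=lambda x,y:(380+(x+.5)/5-.5,165+(y-330+.5)/5-.5)
dc=lambda x,y:(310+(x-400+.5)/5-.5,245+(y-330+.5)/5-.5)
def fit(M,W):
    M,W=np.array(M,float),np.array(W)[:,:2]; a,b=M-M.mean(0),W-W.mean(0)
    th=np.arctan2((a[:,0]*b[:,1]-a[:,1]*b[:,0]).sum(),(a*b).sum())
    R=np.array([[np.cos(th),-np.sin(th)],[np.sin(th),np.cos(th)]]); t=W.mean(0)-R@M.mean(0)
    return th,t,R,((M@R.T+t)-W)*1000
for nm,c,P in(('S',S,[((-106,80),sj(372,135),.012),((15,62),sj(232,125),.094),((112,62),sj(125,193),.094),((112,-62),sj(25,105),.094),((15,-62),sj(145,42),.094)]),
 ('D',D,[((-106,-62),dj(742,262),.012),((-106,80),dj(572,301),.012),((15,-62),dj(678,98),.094)])):
    w=[onz(c,p,z) for _,p,z in P]
    print(nm,np.round(np.array(w)*1000))
    th,t,R,r=fit([np.array(m)/1000 for m,_,_ in P],w); print(np.degrees(th),t,np.round(r,1).tolist())
print('blank rear top/bot D',[np.round(onz(D,p,z)*1000) for p,z in((dj(608,188),.081),(dj(697,175),.081),(dj(613,258),.012),(dj(700,243),.012))])
print('blank rear top S',np.round(onz(S,sj(312,65),.081)*1000),np.round(onz(S,sj(250,25),.081)*1000))
print('knob',np.round(onz(S,sj(307,175),.092)*1000),np.round(onz(D,dj(452,142),.092)*1000))
for c,ps in((S,[sc(118,370),sc(208,402),sc(150,502),sc(60,462)]),(D,[dc(452,408),dc(540,375),dc(645,465),dc(568,507)])):
    w=np.array([onz(c,p,.036) for p in ps])[:,:2]; print('cork',np.round(w*1000).tolist(),w.mean(0),[np.linalg.norm(w[i]-w[i-1]).round(4) for i in range(4)])
E
python3 m.py
```

```text
S [[530. -66.  12.]
 [551.  56.  94.]
 [550. 152.  94.]
 [670. 157.  94.]
 [666.  50.  94.]]
89.96390692888154 [0.60950133 0.04016981] [[-1.0, -0.0], [-3.3, -0.5], [-2.2, 0.4], [1.1, -4.8], [5.3, 4.8]]
D [[669. -70.  12.]
 [533. -73.  12.]
 [663.  42.  94.]]
91.47549891543773 [0.60544421 0.03131996] [[0.9, -3.0], [-4.5, -3.3], [3.6, 6.3]]
blank rear top/bot D [array([572., -41.,  81.]), array([640., -47.,  81.]), array([582., -32.,  12.]), array([651., -36.,  12.])]
blank rear top S [570. -38.  81.] [638. -31.  81.]
knob [478.  46.  92.] [481.  42.  92.]
cork [[461.0, -329.0], [406.0, -347.0], [377.0, -254.0], [433.0, -241.0]] [ 0.41920166 -0.29270497] [np.float64(0.0922), np.float64(0.0574), np.float64(0.0969), np.float64(0.0571)]
cork [[379.0, -255.0], [435.0, -244.0], [462.0, -336.0], [411.0, -353.0]] [ 0.42175612 -0.29694285] [np.float64(0.1035), np.float64(0.0575), np.float64(0.0958), np.float64(0.0538)]
```

```bash
cat >> h.py <<'E'
from scipy.spatial.transform import Rotation as Ro
def want(a): # tool down, tool x at world angle a (deg)
    a=np.radians(a); return Ro.from_matrix(np.array([[np.cos(a),np.sin(a),0],[np.sin(a),-np.cos(a),0],[0,0,-1]]))
def go(p,a,s=None):
    s=s or robot.read_state(); q=np.array(s['tool_rot']); R=Ro.from_quat(q[[1,2,3,0]])
    d=R.inv().apply(np.array(p)-s['tcp_pos'])*100; w=(R.inv()*want(a)).as_rotvec(degrees=True)
    print('go',p,a,'shift cm',np.round(d,2),'turn',np.round(w,2));
E
python3 -c "
from h import *
go((.424,-.3065,.18),107.3)"
```

```text
go (0.424, -0.3065, 0.18) 107.3 shift cm [25.45 -9.21  5.05] turn [ -0.1   -0.09 -82.27]
```

Call:
step_arm(motion=[1,2.6,-0.9,0.5,0,0,-7,1,5.2,-1.8,1,0,0,-14,1,7.8,-2.7,1.5,0,0,-21,1,10.4,-3.6,2,0,0,-28,1,13,-4.5,2.5,0,0,-35])

```text
time_s: 0.52
tcp_pos: [0.3319, -0.4013, 0.2056]
tool_rot: [-0.0, 0.864, 0.503, -0.0]
ft_force: [0.6, -0.3, -0.4]
gripper_width: 0.998
```

```bash
python3 -c "
from h import *
go((.424,-.3065,.18),107.3);print(robot.read_state()['time_s'])"
```

```text
go (0.424, -0.3065, 0.18) 107.3 shift cm [12.79  3.32  2.56] turn [-4.000e-02 -4.000e-02 -4.694e+01]
0.5167
```

Call:
step_arm(motion=[1,2.5,0.7,0.5,0,0,-7,1,5,1.4,1,0,0,-14,1,7.5,2,1.5,0,0,-21,1,10,2.7,2,0,0,-28,1,12.8,3.3,2.5,0,0,-35])

```text
time_s: 0.93
tcp_pos: [0.424, -0.3077, 0.1806]
tool_rot: [-0.0, 0.674, 0.739, -0.0]
ft_force: [0.7, -0.3, -0.4]
gripper_width: 1.003
```

Call:
step_arm(motion=[1,0,0,0,0,0,-6,1,0,0,0,0,0,-12,1,0,0,0,0,0,-12,1,0,0,0,0,0,-12,1,0,0,0,0,0,-12])

```text
time_s: 1.35
tcp_pos: [0.4235, -0.3086, 0.1811]
tool_rot: [-0.0, 0.596, 0.803, -0.0]
ft_force: [-0.0, 0.3, 1.0]
gripper_width: 1.002
```

Run:
```python
from h import *
go((.424,-.3065,.18),107.3)
c=cam('wrist');f=c['frame'];o=f.copy()
# predicted cork top
u=np.array([-.297,.955]);v=np.array([.955,.297]);m=np.array([.4205,-.295])
P=[np.r_[m+i*u*.0525+j*v*.029,.036] for i,j in((1,1),(1,-1),(-1,-1),(-1,1))]
cv2.polylines(o,[proj(c,P).round().astype(int)],True,(0,255,0),1)
save('wrist1',o)
import pickle;pickle.dump(c,open('w1.pkl','wb'))
```

```text
go (0.424, -0.3065, 0.18) 107.3 shift cm [0.18 0.11 0.11] turn [-0.03 -0.02 -0.46]
```

View pics/wrist1.png

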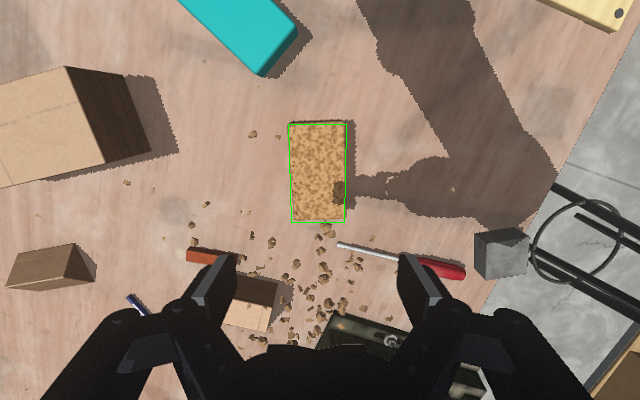

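The wrist view shows the cork top at columns 290–346 and rows 123–221. It matches the prediction within about 2 px, so I'll descend and grip.

Call:
step_arm(motion=[1,0.2,0.1,3,0,0,0,1,0.2,0.1,6,0,0,0,1,0.2,0.1,9,0,0,0,1,0.2,0.1,12,0,0,0,1,0.2,0.1,14,0,0,0])

```text
time_s: 1.82
tcp_pos: [0.4225, -0.3055, 0.0387]
tool_rot: [-0.002, 0.596, 0.803, -0.0]
ft_force: [-0.7, 0.7, -0.8]
gripper_width: 1.002
```

Call:
step_arm(motion=[1,0,0,1.2,0,0,0,1,0,0,2.4,0,0,0,1,0,0,3.2,0,0,0,1,0,0,3.7,0,0,0,1,0,0,3.7,0,0,0])

```text
time_s: 2.23
tcp_pos: [0.4236, -0.3059, 0.0035]
tool_rot: [-0.001, 0.595, 0.804, -0.0]
ft_force: [-0.0, 0.2, -0.7]
gripper_width: 1.002
```

Call:
step_arm(motion=[0,0,0,0,0,0,0,0,0,0,0,0,0,0,0,0,0,0,0,0,0,0,0,0,0,0,0,0,0,0,0,0,0,0,0])

```text
time_s: 2.65
tcp_pos: [0.4256, -0.3067, 0.0057]
tool_rot: [0.002, 0.595, 0.804, -0.0]
ft_force: [0.4, 0.1, 5.7]
gripper_width: 0.678
```

Call:
step_arm(motion=[0,0,0,0,0,0,0,0,0,0,0,0,0,0,0,0,0,0,0,0,0,0,0,0,0,0,0,0,0,0,0,0,0,0,0])

```text
time_s: 3.07
tcp_pos: [0.4256, -0.3067, 0.0057]
tool_rot: [0.002, 0.595, 0.804, -0.0]
ft_force: [-0.6, 1.3, 5.6]
gripper_width: 0.671
```

Call:
step_arm(motion=[0,0,0,-2,0,0,0,0,0,0,-5,0,0,0,0,0,0,-8,0,0,0,0,0,0,-10,0,0,0,0,0,0,-10,0,0,0])

```text
time_s: 3.48
tcp_pos: [0.4274, -0.3078, 0.109]
tool_rot: [0.005, 0.595, 0.804, -0.0]
ft_force: [0.2, -0.1, -0.4]
gripper_width: 0.672
```

Run:
```python
from h import *
import pickle
go((.609,-.17,.11),90)
c=pickle.load(open('w1.pkl','rb'));print('steel',onz(c,(502,240),.03),'base corner',onz(c,(620,12),.012))
```

```text
go (0.609, -0.17, 0.11) 90 shift cm [ 7.86 21.4  -0.04] turn [ 0.39  0.4  17.02]
steel [ 0.64985367 -0.30691377  0.03      ] base corner [ 0.66332308 -0.05034168  0.012     ]
```

Call:
step_arm(motion=[0,1.2,3.5,0,0,0,4,0,2.5,7,0,0,0,8,0,4,10.5,0,0,0,12,0,5.3,14,0,0,0,16,0,6.4,17.5,0,0,0,17])

```text
time_s: 3.9
tcp_pos: [0.5731, -0.1915, 0.103]
tool_rot: [-0.001, 0.708, 0.707, -0.001]
ft_force: [0.4, -0.6, -0.5]
gripper_width: 0.674
```

Call:
step_arm(motion=[0,0,1.5,0,0,0,0,0,0,3,0,0,0,0,0,0,3.6,0,0,0,0,0,0,3.6,0,0,0,0,0,0,3.6,0,0,0,0])

```text
time_s: 4.32
tcp_pos: [0.6076, -0.194, 0.1031]
tool_rot: [-0.001, 0.707, 0.707, -0.001]
ft_force: [-0.4, 0.1, 0.1]
gripper_width: 0.675
```

Run:
```python
from h import *
go((.609,-.17,.035),90)
c=cam('wrist');save('wrist2',c['frame'])
import pickle;pickle.dump(c,open('w2.pkl','wb'))
```

```text
go (0.609, -0.17, 0.035) 90 shift cm [2.39 0.16 6.81] turn [-0.16 -0.01 -0.01]
```

View pics/wrist2.png

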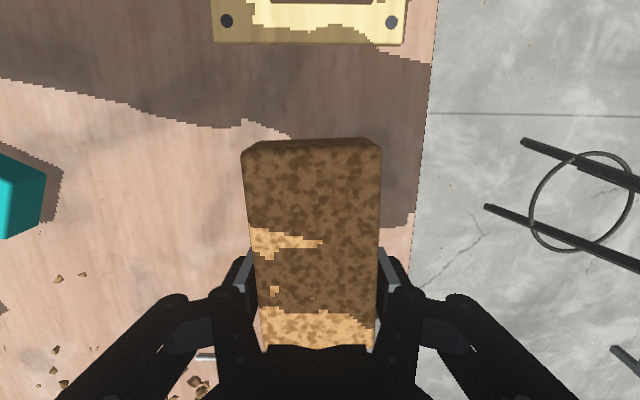

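The wrist view shows the cork held straight in the gripper, top front edge at about (243–381, 150). The jig base's rear edge is at (212–403, 43).

Run:
```python
from h import *
import pickle
c=pickle.load(open('w2.pkl','rb'));s=robot.read_state()
print('base',onz(c,(212,43),.012),onz(c,(404,43),.012),'slot',onz(c,(270,2),.012),onz(c,(375,2),.012))
z=s['tcp_pos'][2]-.006+.036
print('corktop z',z,onz(c,(243,155),z),onz(c,(382,152),z))
```

```text
base [ 0.52937501 -0.06572531  0.012     ] [ 0.67259772 -0.06595888  0.012     ] slot [ 0.57401692 -0.03935785  0.012     ] [ 0.6494465  -0.03935505  0.012     ]
corktop z 0.13345467319581392 [ 0.57834628 -0.13020141  0.13345467] [ 0.63380727 -0.1289852   0.13345467]
```

Call:
step_arm(motion=[0,0.5,0.1,1.5,0,0,0,0,1,0.2,3,0,0,0,0,1.5,0.3,4.5,0,0,0,0,1.9,0.4,6,0,0,0,0,1.9,0.4,6.8,0,0,0])

```text
time_s: 4.78
tcp_pos: [0.6105, -0.1737, 0.0344]
tool_rot: [-0.002, 0.707, 0.707, -0.001]
ft_force: [-0.2, 0.1, -0.5]
gripper_width: 0.675
```

Call:
step_arm(motion=[0,1,0,0,0,0,0,0,2.5,0,0,0,0,0,4,0,0,0,0,0,5,0,0,0,0,0,5.5,0,0,0,0,0])

```text
invalid input
```

Run:
```python
from h import *
go((.6115,-.11,.035),90)
c=cam('side');d=cam('wrist')
a=cv2.resize(c['frame'][150:250,270:400],(780,600),interpolation=cv2.INTER_CUBIC);save('side2',cv2.resize(a,(390,300)))
o=np.zeros((550,640,3),np.uint8);o[:250]=d['frame'][:250];o[250:,:390]=cv2.resize(a,(390,300));save('mix',o)
```

```text
go (0.6115, -0.11, 0.035) 90 shift cm [ 6.37  0.1  -0.05] turn [-0.22 -0.09  0.04]
```

View pics/mix.png

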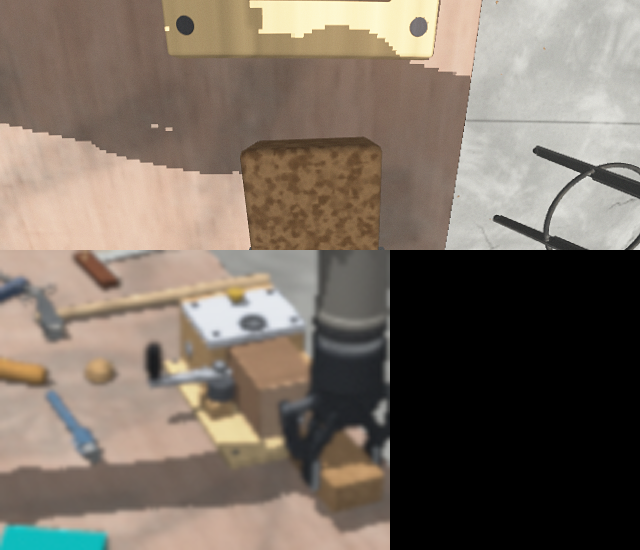

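The cork is lowered behind the jig (side crop, about (345,470)), in line with the blank. The second move had the wrong row count and was refused, so I'll send it again.

Call:
step_arm(motion=[0,1,0.1,0,0,0,0,0,2.5,0.1,0,0,0,0,0,4,0.1,0,0,0,0,0,5,0.1,0,0,0,0,0,5.5,0.1,0,0,0,0])

```text
time_s: 5.3
tcp_pos: [0.6146, -0.1145, 0.0372]
tool_rot: [-0.0, 0.705, 0.709, 0.001]
ft_force: [0.0, 0.4, -0.8]
gripper_width: 0.673
```

Call:
step_arm(motion=[0,0.1,0,0,0,0,0,0,0.3,0,0,0,0,0,0,0.5,0,0,0,0,0,0,0.7,0,0,0,0,0,0,0.9,0,0,0,0,0])

```text
time_s: 5.72
tcp_pos: [0.6138, -0.1113, 0.0362]
tool_rot: [0.0, 0.707, 0.707, -0.0]
ft_force: [0.4, -0.1, -0.4]
gripper_width: 0.674
```

Call:
step_arm(motion=[0,0.1,0,0,0,0,0,0,0.2,0,0,0,0,0,0,0.4,0,0,0,0,0,0,0.5,0,0,0,0,0,0,0.6,0,0,0,0,0])

```text
time_s: 6.13
tcp_pos: [0.6141, -0.1052, 0.0363]
tool_rot: [0.0, 0.707, 0.707, -0.0]
ft_force: [0.9, -2.6, -0.7]
gripper_width: 0.671
```

Call:
step_arm(motion=[0,0.1,0,0,0,0,0,0,0.2,0,0,0,0,0,0,0.4,0,0,0,0,0,0,0.5,0,0,0,0,0,0,0.6,0,0,0,0,0])

```text
time_s: 6.55
tcp_pos: [0.6139, -0.0983, 0.0363]
tool_rot: [0.0, 0.707, 0.707, 0.0]
ft_force: [0.4, -2.8, -1.6]
gripper_width: 0.669
```

Call:
step_arm(motion=[0,0.1,0,0,0,0,0,0,0.2,0,0,0,0,0,0,0.4,0,0,0,0,0,0,0.5,0,0,0,0,0,0,0.6,0,0,0,0,0])

```text
time_s: 6.97
tcp_pos: [0.6139, -0.0922, 0.0363]
tool_rot: [-0.0, 0.707, 0.707, 0.0]
ft_force: [0.8, -1.9, -1.6]
gripper_width: 0.675
```

Call:
step_arm(motion=[0,0.1,0,0,0,0,0,0,0.1,0,0,0,0,0,0,0.2,0,0,0,0,0,0,0.3,0,0,0,0,0,0,0.3,0,0,0,0,0])

```text
time_s: 7.38
tcp_pos: [0.6139, -0.0892, 0.0363]
tool_rot: [-0.0, 0.707, 0.707, 0.0]
ft_force: [-0.2, -1.5, -1.3]
gripper_width: 0.668
```

Call:
step_arm(motion=[0,0.1,0,0,0,0,0,0,0.1,0,0,0,0,0,0,0.2,0,0,0,0,0,0,0.3,0,0,0,0,0,0,0.3,0,0,0,0,0])

```text
time_s: 7.8
tcp_pos: [0.6139, -0.086, 0.0363]
tool_rot: [-0.0, 0.707, 0.707, 0.0]
ft_force: [0.5, -1.0, -1.3]
gripper_width: 0.674
```

Call:
step_arm(motion=[0,0.1,0,0,0,0,0,0,0.1,0,0,0,0,0,0,0.2,0,0,0,0,0,0,0.3,0,0,0,0,0,0,0.3,0,0,0,0,0])

```text
time_s: 8.22
tcp_pos: [0.6139, -0.0831, 0.0363]
tool_rot: [-0.0, 0.707, 0.707, 0.0]
ft_force: [0.1, -2.2, -0.8]
gripper_width: 0.673
```

Call:
step_arm(motion=[0,0.1,0,0,0,0,0,0,0.1,0,0,0,0,0,0,0.2,0,0,0,0,0,0,0.3,0,0,0,0,0,0,0.3,0,0,0,0,0])

```text
time_s: 8.63
tcp_pos: [0.6139, -0.0801, 0.0363]
tool_rot: [-0.0, 0.707, 0.707, 0.0]
ft_force: [1.5, -1.5, -0.8]
gripper_width: 0.67
```

Call:
step_arm(motion=[0,0.1,0,0,0,0,0,0,0.1,0,0,0,0,0,0,0.2,0,0,0,0,0,0,0.3,0,0,0,0,0,0,0.3,0,0,0,0,0])

```text
time_s: 9.05
tcp_pos: [0.6139, -0.077, 0.0363]
tool_rot: [-0.0, 0.707, 0.707, 0.0]
ft_force: [1.9, -1.7, -0.8]
gripper_width: 0.671
```

Call:
step_arm(motion=[0,0.1,0,0,0,0,0,0,0.1,0,0,0,0,0,0,0.2,0,0,0,0,0,0,0.3,0,0,0,0,0,0,0.3,0,0,0,0,0])

```text
time_s: 9.47
tcp_pos: [0.6139, -0.074, 0.0363]
tool_rot: [-0.0, 0.707, 0.707, 0.0]
ft_force: [1.9, -1.5, -0.0]
gripper_width: 0.672
```

Call:
step_arm(motion=[0,0.1,0,0,0,0,0,0,0.1,0,0,0,0,0,0,0.2,0,0,0,0,0,0,0.3,0,0,0,0,0,0,0.3,0,0,0,0,0])

```text
time_s: 9.88
tcp_pos: [0.6139, -0.071, 0.0363]
tool_rot: [-0.0, 0.707, 0.707, 0.0]
ft_force: [1.2, -2.7, -0.6]
gripper_width: 0.671
```

Call:
step_arm(motion=[0,0.1,0,0,0,0,0,0,0.1,0,0,0,0,0,0,0.2,0,0,0,0,0,0,0.3,0,0,0,0,0,0,0.3,0,0,0,0,0])

```text
time_s: 10.3
tcp_pos: [0.6139, -0.0681, 0.0363]
tool_rot: [-0.0, 0.707, 0.707, 0.0]
ft_force: [1.2, -1.9, -0.8]
gripper_width: 0.673
```

Call:
step_arm(motion=[0,0.1,0,0,0,0,0,0,0.1,0,0,0,0,0,0,0.2,0,0,0,0,0,0,0.3,0,0,0,0,0,0,0.3,0,0,0,0,0])

```text
time_s: 10.72
tcp_pos: [0.6139, -0.0651, 0.0363]
tool_rot: [-0.0, 0.707, 0.707, 0.0]
ft_force: [0.3, -1.8, -0.7]
gripper_width: 0.674
```

Call:
step_arm(motion=[0,0.1,0,0,0,0,0,0,0.1,0,0,0,0,0,0,0.2,0,0,0,0,0,0,0.3,0,0,0,0,0,0,0.3,0,0,0,0,0])

```text
time_s: 11.13
tcp_pos: [0.6139, -0.062, 0.0363]
tool_rot: [-0.0, 0.707, 0.707, 0.0]
ft_force: [0.7, -2.3, -1.4]
gripper_width: 0.671
```

Call:
step_arm(motion=[0,0.1,0,0,0,0,0,0,0.1,0,0,0,0,0,0,0.2,0,0,0,0,0,0,0.3,0,0,0,0,0,0,0.3,0,0,0,0,0])

```text
time_s: 11.55
tcp_pos: [0.6139, -0.059, 0.0363]
tool_rot: [-0.0, 0.707, 0.707, 0.0]
ft_force: [1.4, -1.4, -0.0]
gripper_width: 0.678
```

Call:
step_arm(motion=[0,0.1,0,0,0,0,0,0,0.1,0,0,0,0,0,0,0.2,0,0,0,0,0,0,0.3,0,0,0,0,0,0,0.3,0,0,0,0,0])

```text
time_s: 11.97
tcp_pos: [0.6138, -0.0577, 0.0364]
tool_rot: [0.001, 0.707, 0.707, -0.001]
ft_force: [0.3, -5.1, 0.3]
gripper_width: 0.677
```

Call:
step_arm(motion=[0,0.1,0,0,0,0,0,0,0.2,0,0,0,0,0,0,0.2,0,0,0,0,0,0,0.2,0,0,0,0,0,0,0.2,0,0,0,0,0])

```text
time_s: 12.38
tcp_pos: [0.6137, -0.0576, 0.0364]
tool_rot: [0.001, 0.708, 0.706, -0.001]
ft_force: [0.3, -7.1, 0.1]
gripper_width: 0.673
```

The stop is felt: motion stopped at y = -0.0577 and the force rose from about 2 N to 7 N with no further travel. I'll back off and lay the cork down behind the jig.

Call:
step_arm(motion=[0,-0.5,0,0,0,0,0,0,-2,0,0,0,0,0,0,-5,0,0,0,0,0,0,-8,-0.5,0,0,0,0,0,-11,-1,0,0,0,0])

```text
time_s: 12.8
tcp_pos: [0.6042, -0.1621, 0.0362]
tool_rot: [-0.001, 0.706, 0.709, 0.001]
ft_force: [0.5, -1.2, -0.7]
gripper_width: 0.673
```

Call:
step_arm(motion=[0,-1,0,0,0,0,0,0,-1.5,0,0.8,0,0,0,0,-1.5,0,1.6,0,0,0,0,-1.5,0,2.2,0,0,0,0,-1.5,0,2.4,0,0,0])

```text
time_s: 13.22
tcp_pos: [0.603, -0.1753, 0.0102]
tool_rot: [-0.003, 0.706, 0.709, 0.0]
ft_force: [-0.7, 1.1, -0.9]
gripper_width: 0.672
```

Call:
step_arm(motion=[0,0,0,0.1,0,0,0,0,0,0,0.2,0,0,0,0,0,0,0.3,0,0,0,0,0,0,0.4,0,0,0,0,0,0,0.4,0,0,0])

```text
time_s: 13.63
tcp_pos: [0.6041, -0.1793, 0.0084]
tool_rot: [0.0, 0.707, 0.707, 0.0]
ft_force: [-0.5, -0.4, -0.5]
gripper_width: 0.671
```

Call:
step_arm(motion=[0,0,0,0.1,0,0,0,0,0,0,0.2,0,0,0,0,0,0,0.3,0,0,0,0,0,0,0.3,0,0,0,0,0,0,0.3,0,0,0])

```text
time_s: 14.05
tcp_pos: [0.6041, -0.1796, 0.0058]
tool_rot: [0.0, 0.707, 0.707, 0.0]
ft_force: [-1.1, 0.1, 2.3]
gripper_width: 0.674
```

Call:
step_arm(motion=[1,0,0,0,0,0,0,1,0,0,0,0,0,0,1,0,0,0,0,0,0,1,0,0,0,0,0,0,1,0,0,0,0,0,0])

```text
time_s: 14.47
tcp_pos: [0.6039, -0.1795, 0.0051]
tool_rot: [-0.0, 0.707, 0.707, -0.0]
ft_force: [-0.6, -0.3, -0.3]
gripper_width: 0.998
```

Call:
step_arm(motion=[1,0,0,-1,0,0,0,1,0,0,-4,0,0,0,1,0,0,-8,0,0,0,1,0,0,-12,0,0,0,1,0,0,-16,0,0,0])

```text
time_s: 14.88
tcp_pos: [0.6036, -0.1793, 0.1677]
tool_rot: [0.0, 0.707, 0.707, 0.0]
ft_force: [0.8, -0.2, -0.7]
gripper_width: 1.0
```

Call:
step_arm(motion=[0,-1,0,-2,0,0,0,0,-1,0,-4,0,0,0,0,-1,0,-6,0,0,0,0,-1,0,-8,0,0,0,0,-1,0,-8,0,0,0])

```text
time_s: 15.3
tcp_pos: [0.6064, -0.1898, 0.2514]
tool_rot: [0.004, 0.707, 0.707, 0.003]
ft_force: [1.3, 0.3, 1.1]
gripper_width: 0.3
```

Run:
```python
from h import *
go((.48,.09,.20),90)
c=cam('wrist');save('wrist3',c['frame']);s=cam('scene')
import pickle;pickle.dump((c,s),open('w3.pkl','wb'))
o=np.zeros((600,640,3),np.uint8);o[:280]=c['frame'][:280];o[280:,:]=cv2.resize(s['frame'][160:260,210:410],(640,320),interpolation=cv2.INTER_CUBIC);save('mix3',o)
```

```text
go (0.48, 0.09, 0.2) 90 shift cm [ 28.   -12.68   4.94] turn [0.57 0.15 0.02]
```

View pics/mix3.png

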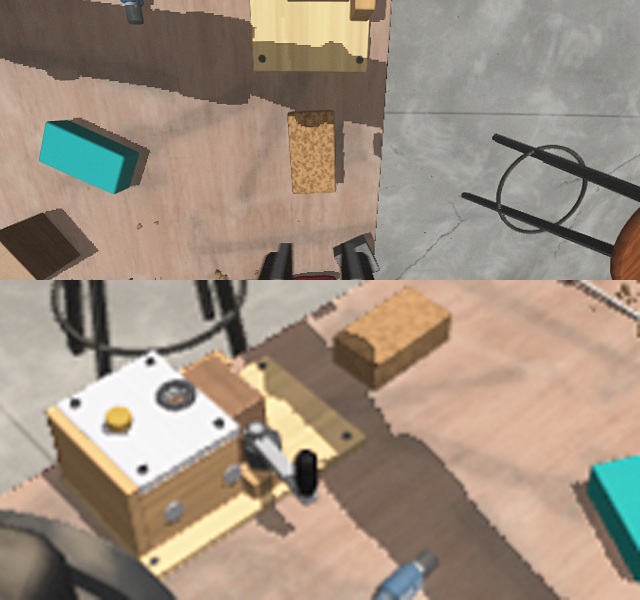

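The wrist view shows the cork flat on the bench at about (312,152), clear of the jig base. The blank is well in and the lever is still open, knob at about (306,220) in the scene image. Next is the lever.

Call:
step_arm(motion=[0.8,2,-1,0.5,0,0,7,0.8,4,-2.2,1,0,0,14,0.8,7,-3.8,1.5,0,0,21,0.8,10,-5.4,2,0,0,28,0.8,13,-7,2.5,0,0,35])

```text
time_s: 15.82
tcp_pos: [0.5317, -0.0585, 0.2183]
tool_rot: [-0.001, 0.888, 0.459, -0.001]
ft_force: [0.6, 0.0, 0.6]
gripper_width: 0.794
```

Run:
```python
from h import *
go((.4805,.044,.19),-8)
```

```text
go (0.4805, 0.044, 0.19) -8 shift cm [  5.39 -10.1    2.85] turn [-0.11  0.17 62.64]
```

Call:
step_arm(motion=[0.8,1,-2,0.5,0,0,7,0.8,2,-4,1,0,0,14,0.8,3,-6,1.5,0,0,21,0.8,4.2,-8,2,0,0,28,0.8,5.4,-10.1,2.8,0,0,35])

```text
time_s: 16.23
tcp_pos: [0.4806, 0.0431, 0.1911]
tool_rot: [0.0, 0.985, 0.171, -0.001]
ft_force: [0.7, 0.8, 1.0]
gripper_width: 0.801
```

Call:
step_arm(motion=[0.8,0,0,0,0,0,7,0.8,0,0,0,0,0,14,0.8,0,0,0,0,0,21,0.8,0,0,0,0,0,27.5,0.8,0,0,0,0,0,27.5])

```text
time_s: 16.65
tcp_pos: [0.4807, 0.0425, 0.1909]
tool_rot: [0.0, 0.998, -0.066, -0.002]
ft_force: [-0.1, 0.0, -1.1]
gripper_width: 0.797
```

Run:
```python
from h import *
go((.4805,.044,.19),-8);print(robot.read_state()['q'])
c=cam('wrist');o=c['frame'].copy()
for p,z in(((.4805,.044),.109),((.555,.035),.066)):
    q=proj(c,[[*p,z]])[0];print(q);cv2.drawMarker(o,tuple(int(v) for v in q.round()),(0,255,0),0,12)
save('wrist4',o);import pickle;pickle.dump(c,open('w4.pkl','wb'))
```

```text
go (0.4805, 0.044, 0.19) -8 shift cm [-0.04 -0.15  0.09] turn [0.05 0.17 0.44]
[ 0.0333076   0.21228681 -0.18503936  1.74606545  0.04178451  1.19022146
 -1.8660118 ]
[315.47250671 207.84271434]
[314.5937742  113.94778081]
```

View pics/wrist4.png

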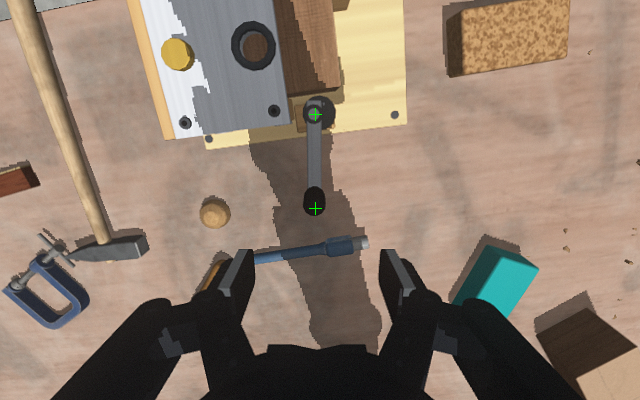

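The knob is at about (314,203), within 4 px of the predicted mark, and the lever points straight back from its pivot at (316,113). I'll descend and grip it.

Call:
step_arm(motion=[0.8,0.2,-0.1,2,0,0,0,0.8,0.2,-0.1,5,0,0,0,0.8,0.2,-0.1,8,0,0,0,0.8,0.2,-0.1,10,0,0,0,0.8,0.2,-0.1,11,0,0,0])

```text
time_s: 17.12
tcp_pos: [0.481, 0.0428, 0.0788]
tool_rot: [0.001, 0.998, -0.064, -0.004]
ft_force: [-0.4, -0.0, 0.7]
gripper_width: 0.803
```

Call:
step_arm(motion=[0.8,0,0,0,0,0,0,0,0,0,0,0,0,0,0,0,0,0,0,0,0,0,0,0,0,0,0,0,0,0,0,0,0,0,0])

```text
time_s: 17.53
tcp_pos: [0.4854, 0.0435, 0.0837]
tool_rot: [-0.0, 0.998, -0.065, 0.001]
ft_force: [-0.7, 2.6, 0.2]
gripper_width: 0.238
```

Call:
step_arm(motion=[0,0,0,0,0,0,0,0,0,0,0,0,0,0,0,0,0,0,0,0,0,0,0,0,0,0,0,0,0,0,0,0,0,0,0])

```text
time_s: 17.95
tcp_pos: [0.4853, 0.0435, 0.0838]
tool_rot: [-0.0, 0.998, -0.065, 0.001]
ft_force: [-0.6, 0.4, 6.4]
gripper_width: 0.209
```

Run:
```python
from h import *
s=robot.read_state();print(s['tcp_pos'],s['tool_rot'],s['ft_force'])
p=np.array([.555,.035]);d=s['tcp_pos'][:2]-p;r=np.linalg.norm(d);ph=np.degrees(np.arctan2(d[1],d[0]));print(r,ph)
r=.075
# rows, in tool axes at call start, every 7 deg, fixed grid per call
ph=170+0.0+ (ph-170)
a0=ph-180; tool0=None
for call in range(3):
    st=ph+35*call if call<2 else ph+70
    R=want(st-180).as_matrix(); P=lambda f:np.r_[p+r*np.array([np.cos(np.radians(f)),np.sin(np.radians(f))]),0]
    for k in range(1,6):
        f=st+7*k; print(call,round(f,1),np.round(R.T@(P(f)-P(st))*100,2),-7*k)
```

```text
[0.48532794 0.04351013 0.08382562] [-1.75450346e-04  9.97882490e-01 -6.50267363e-02  1.42422386e-03] [-0.6400872   0.37588226  6.3750294 ]
0.07018987317390378 173.0360768693594
0 180.0 [0.06 0.91 0.  ] -7
0 187.0 [0.22 1.81 0.  ] -14
0 194.0 [0.5  2.69 0.  ] -21
0 201.0 [0.88 3.52 0.  ] -28
0 208.0 [1.36 4.3  0.  ] -35
1 215.0 [0.06 0.91 0.  ] -7
1 222.0 [0.22 1.81 0.  ] -14
1 229.0 [0.5  2.69 0.  ] -21
1 236.0 [0.88 3.52 0.  ] -28
1 243.0 [1.36 4.3  0.  ] -35
2 250.0 [0.06 0.91 0.  ] -7
2 257.0 [0.22 1.81 0.  ] -14
2 264.0 [0.5  2.69 0.  ] -21
2 271.0 [0.88 3.52 0.  ] -28
2 278.0 [1.36 4.3  0.  ] -35
```

Call:
step_arm(motion=[0,0,0.4,-0.2,0,0,-3.5,0,0.1,0.9,-0.3,0,0,-7,0,0.1,1.3,-0.3,0,0,-10.5,0,0.2,1.7,-0.3,0,0,-14,0,0.3,2.2,-0.3,0,0,-17.5])

```text
time_s: 18.37
tcp_pos: [0.4861, 0.0218, 0.0842]
tool_rot: [-0.001, 0.996, 0.089, 0.002]
ft_force: [6.6, 2.1, -13.2]
gripper_width: 0.205
```

Call:
step_arm(motion=[0,0,0.4,0,0,0,-3.5,0,0.1,0.9,0,0,0,-7,0,0.1,1.3,0,0,0,-10.5,0,0.2,1.7,0,0,0,-14,0,0.3,2.2,0,0,0,-17.5])

```text
time_s: 18.78
tcp_pos: [0.4931, 0.0017, 0.0842]
tool_rot: [-0.001, 0.971, 0.24, 0.003]
ft_force: [7.6, 5.0, -13.1]
gripper_width: 0.208
```

```bash
cat > st.py <<'E'
from h import *
s=robot.read_state();print(s['tcp_pos'],s['ft_force'],s['torque'],s['gripper_width'])
p=np.array([.555,.035]);d=s['tcp_pos'][:2]-p;f=np.degrees(np.arctan2(d[1],d[0]))%360;print('r',np.linalg.norm(d),'ang',f,'tool a+180',2*np.degrees(np.arctan2(s['tool_rot'][2],s['tool_rot'][1]))+180)
for t in (247,250,253,255):
    t=np.radians(t);go((*(p+.075*np.array([np.cos(t),np.sin(t)])),s['tcp_pos'][2]),np.degrees(t)-180,s)
E
python3 st.py
```

```text
[0.49312152 0.00173203 0.08418644] [  7.6039948    4.95137724 -13.07930103] [ 0.88583767 -1.56780406 -0.0162666 ] 0.20831119744639093
r 0.07025456600463245 ang 208.26398580686114 tool a+180 207.74608607064272
go (np.float64(0.5256951653633045), np.float64(-0.03403786400893301), np.float64(0.08418644273104486)) 67.0 shift cm [1.22 4.68 0.  ] turn [  0.06  -0.31 -39.25]
go (np.float64(0.5293484892505749), np.float64(-0.03547694655894312), np.float64(0.08418644273104486)) 70.00000000000003 shift cm [1.47 4.98 0.  ] turn [  0.07  -0.31 -42.25]
go (np.float64(0.5330721221457948), np.float64(-0.03672285669722765), np.float64(0.08418644273104486)) 73.0 shift cm [1.75 5.26 0.01] turn [  0.08  -0.31 -45.25]
go (np.float64(0.535588571617311), np.float64(-0.03744443697168012), np.float64(0.08418644273104486)) 75.00000000000003 shift cm [1.93 5.44 0.01] turn [  0.09  -0.31 -47.25]
```

Call:
step_arm(motion=[0,0,0.4,0.1,0,0,-3.5,0,0.1,0.9,0.2,0,0,-7,0,0.2,1.3,0.2,0,0,-10.5,0,0.3,1.7,0.2,0,0,-14,0,0.4,2.2,0.2,0,0,-17.5])

```text
time_s: 19.2
tcp_pos: [0.5062, -0.0158, 0.0839]
tool_rot: [-0.001, 0.923, 0.385, 0.002]
ft_force: [0.5, 3.1, 0.3]
gripper_width: 0.211
```

Call:
step_arm(motion=[0,0,0.4,0,0,0,-3.5,0,0.1,0.9,0,0,0,-7,0,0.1,1.3,0,0,0,-10.5,0,0.2,1.7,0,0,0,-14,0,0.3,2.2,0,0,0,-17.5])

```text
time_s: 19.62
tcp_pos: [0.5228, -0.028, 0.0839]
tool_rot: [-0.002, 0.854, 0.521, 0.001]
ft_force: [-1.1, 5.4, 3.0]
gripper_width: 0.206
```

```bash
python3 st.py
```

```text
[ 0.52282613 -0.02800447  0.08386502] [-1.07415173  5.39304875  2.95558509] [ 1.16723261  0.28363933 -0.28603391] 0.2063831802748005
r 0.07074405470278311 ang 242.94841010139945 tool a+180 242.75836117058964
go (np.float64(0.5256951653633045), np.float64(-0.03403786400893301), np.float64(0.08386502062102545)) 67.0 shift cm [-0.41  0.53 -0.  ] turn [-0.06 -0.23 -4.24]
go (np.float64(0.5293484892505749), np.float64(-0.03547694655894312), np.float64(0.08386502062102545)) 70.00000000000003 shift cm [-0.37  0.92 -0.  ] turn [-0.06 -0.23 -7.24]
go (np.float64(0.5330721221457948), np.float64(-0.03672285669722765), np.float64(0.08386502062102545)) 73.0 shift cm [-0.31  1.31 -0.  ] turn [ -0.05  -0.23 -10.24]
go (np.float64(0.535588571617311), np.float64(-0.03744443697168012), np.float64(0.08386502062102545)) 75.00000000000003 shift cm [-0.26  1.57 -0.  ] turn [ -0.05  -0.24 -12.24]
```

Call:
step_arm(motion=[0,0,0.3,0,0,0,-2.5,0,0,0.6,0,0,0,-5,0,0.1,0.9,0,0,0,-7.5,0,0.1,1.2,0,0,0,-10,0,0.2,1.5,0,0,0,-12])

```text
time_s: 20.03
tcp_pos: [0.531, -0.031, 0.0836]
tool_rot: [-0.006, 0.795, 0.607, -0.003]
ft_force: [-16.4, 8.1, 17.6]
gripper_width: 0.208
```

```bash
python3 st.py|head -2
```

```text
[ 0.53095564 -0.03102878  0.08360613] [-16.42214814   8.08445074  17.62022658] [ 1.54383626  3.57769299 -0.66705401] 0.20756275768554636
r 0.07027041764791261 ang 249.99092102856326 tool a+180 254.6856990636312
```

The lever is at 250° world (1.4 rad) and the force rose sharply, so it is at its end. I'll relax the command, release and lift.

Call:
step_arm(motion=[0,0,-0.2,0,0,0,2,0,0,-0.3,0,0,0,3,0.55,0,-0.3,0,0,0,3,0.55,0,-0.3,0,0,0,3,0.55,0,-0.3,0,0,0,3])

```text
time_s: 20.45
tcp_pos: [0.5342, -0.0362, 0.0834]
tool_rot: [0.001, 0.812, 0.584, 0.0]
ft_force: [1.4, -0.2, 0.7]
gripper_width: 0.553
```

Call:
step_arm(motion=[0.55,0,0,0,0,0,0,0.55,0,0,-1,0,0,0,0.55,0,0,-4,0,0,0,0.55,0,0,-8,0,0,0,0.55,0,0,-12,0,0,0])

```text
time_s: 20.87
tcp_pos: [0.533, -0.0358, 0.2045]
tool_rot: [-0.001, 0.812, 0.584, -0.001]
ft_force: [1.7, -1.0, -0.3]
gripper_width: 0.551
```

Call:
step_arm(motion=[0.55,-3,-1,-3,0,0,0,0.55,-6,-2,-5,0,0,0,0.55,-8,-2,-5,0,0,0,0.55,-8,-2,-5,0,0,0,0.55,-8,-2,-5,0,0,0])

```text
time_s: 21.28
tcp_pos: [0.4893, -0.1068, 0.2543]
tool_rot: [0.001, 0.813, 0.583, 0.0]
ft_force: [-0.2, 0.9, -1.0]
gripper_width: 0.552
```

Run:
```python
from h import *
s=robot.read_state();print(s['tcp_pos'],s['ft_force'],s['time_s'])
c=cam('wrist');o=c['frame'].copy()
for P in((.529,-.0355,.109),(.555,.035,.066)):
    q=proj(c,[P])[0];cv2.drawMarker(o,tuple(int(v) for v in q.round()),(0,255,0),0,10)
save('wrist5',o)
```

```text
[ 0.48934012 -0.10678878  0.25433595] [-0.16941477  0.8522152  -0.95795495] 21.2833
```

View pics/wrist5.png

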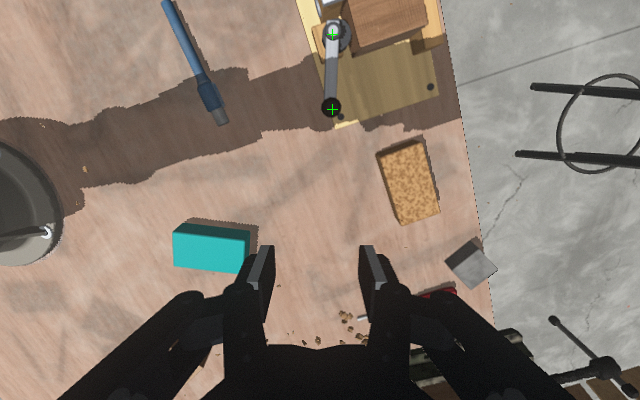

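The knob is on the fully-over mark at (332,108) and the cork lies free at (408,182). One last check on where the blank's rear edge lies.

Run:
```python
from h import *
c=cam('wrist')
print(onz(c,(352,53),.081),onz(c,(427,27),.081));s=robot.read_state();print(s['ft_force'])
```

```text
[0.56623899 0.01129091 0.081     ] [0.64395413 0.0108925  0.081     ]
[-0.87331477  1.24316702 -0.0666837 ]
```

```bash
python3 -c "
from h import *
print(robot.sign_off())"
```

```text
the job is handed in; nothing more can be done
None
```

The blank is up against the hidden stop, the cork lies flat on the bench, and the cam lever is fully over. I handed the job in at about 21 s on the robot's clock.

- **Pushing the blank:** I gripped the cork across its width and pushed the blank in with its end face, mostly 3 mm at a time. It slid about 48 mm at 1–3 N. At the stop it stopped moving and the force rose to 7.1 N, well below the roughly 20 N at which the stop slips.
- **Cork:** I laid it flat behind the jig, clear of the base. The last picture shows it lying free there.
- **Cam lever:** I gripped the knob and swung the lever until it met its end at 1.4 rad, where about 18 N of sideways force built up. I then let go and backed away. The last picture shows the knob on the fully-over mark, and the wrist force had settled to within about 1.5 N, its usual noise.
- **Uncertain:** the last rough image reading put the blank's rear edge at y = 11 mm, against about 7 mm expected from the contact. I put this down to reading error, since the same reading made the blank 78 mm wide instead of 72 mm. I did not check it further, so a small shift during locking is not ruled out.
- **Other notes:** vertical force on the gripper reached about 13–18 N during the lever swing, within the limits. One move call with the wrong number of rows was refused and had no effect.

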